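# Check a coating gauge on its zero disc and measure a rocker cover

## Task

Measure the paint on the red rocker cover: take the yellow coating gauge out of its dock and first check it on the bare aluminium disc, standing it upright near the middle of the disc with the sprung probe pushed lightly about halfway in for about a second. Then put the probe inside the white ring on the cover's sloping face and hold the gauge square to that face, again with the probe lightly pressed about halfway in; finish still holding it there for the reading, without letting go. Be gentle, do not shift the cover or the disc, and leave the multimeter, spray can and knife alone.

Things in the scene. Friction and masses are not known exactly. Their poses are not given: they have to be found in the camera images.
- gauge: Yellow coating gauge, 0.18 kg: upright box 28 (x) x 44 (y) x 100 mm (z). Black face, green screen and 2 buttons (3 mm proud, 48 mm up) on -x; the 44 mm sides are plain. Origin: middle of the box's underside (shoulder), z up. Below it a dark collar (dia. 18, length 10 mm) and through that the brass probe, ending at z = -22 mm unpressed. Starts upright in the dock, 78 mm bare above its rim.
- probe (a joint): How far the sprung brass probe is pushed into the gauge, in m: 0 = fully out, 0.008 = fully in, 0.004 = halfway. It needs 1.5 N to start moving and 5.5 N when fully in (0.5 N per mm). It slides along the gauge's z.
- probe_tip (a point): Middle of the probe's flat end, 6 mm across (9 mm probe), on the gauge's axis 22 mm below its shoulder when the probe is out; moves with the probe.
- dock: Grey bench dock, fixed: base 70 (x) x 86 (y) x 6 mm with a pocket 32 x 48 mm inside, walls 6 mm, rim 52 mm above the bench. The gauge's shoulder rests on ledges 30 mm above the bench; it lifts straight out. Origin: centre of the underside, on the bench; axes parallel to the docked gauge's.
- zero_disc: Bare aluminium zero disc lying loose on the bench, diameter 60 mm, 10 mm thick, 80 g. Origin at the centre of its underside, z up.
- disc_top (a point): Centre of the disc's upper face, 10 mm above the bench.
- cover: Red rocker (valve) cover, loose on the bench, 0.95 kg: flange 140 (x) x 310 (y) x 8 mm, body 112 x 300 mm. Origin: centre of its underside, z up. Its -x half is a plain face sloping at 25 deg, 34 mm high at the -x edge, 60 mm at the middle; +x half flat, 60 mm high, with 5 mm fins and, at +y, a black filler cap (top 92 mm up). A 28 mm stub sticks out of the +y end.
- spot: Test spot on the cover's sloping face: a white painted ring, 34 mm outside, 26 mm inside diameter, 47 mm above the bench. Origin on the surface at the ring's centre; z is the outward normal (25 degrees from vertical, leaning to the cover's -x). Part of the cover.
- multimeter: Red multimeter, 190 x 90 x 46 mm, lying on the bench; leave alone. Origin at the centre of its underside.
- spray_can: Spray can, diameter 54 mm, 151 mm tall, standing; leave alone. Origin at the centre of its underside.
- knife: Yellow utility knife, about 160 x 34 x 26 mm, lying; leave alone. Origin on the underside near its middle.
Things that resemble listed ones, but are neither listed nor needed, are in the scene too. What is shaped like the gauge but blue or turquoise is not meant. Of the things like the zero_disc, leave any that is orange; of the rest the smaller one is meant.

How it is judged:
By the outcome, as a careful person would: the job done as asked, in the order asked, and still so for the second after the job is handed in, while the arm keeps its last pose, push and grip.
It also fails if it takes over 43 s, if anything falls off the work surface, if the arm or the gripper's body presses on something with over 40 N, if the wrist force passes 120 N, or if a joint passes its speed limit or range.

## Robot

A 6-joint arm with a two-finger parallel gripper is mounted at the origin on the work surface. World frame = base frame: x ahead of the robot, y to its left, z up, the work surface at z = 0. Lengths are in m, angles in rad, forces in N, time in s.
With the tool pointing down it reaches from about 0.3 to 0.775 m from the base axis. Payload 14.6 kg.
Tool frame: the origin (TCP) lies midway between the tips of the shut fingers; the grasp point (between the pads) lies r.tcp_to_grasp behind it (r.tcp_to_grasp is the distance from the TCP to the grasp point, in m); z points along the fingers, y is the line along which they close (so a half turn about z gives the same grasp; the last joint's range is limited). The gripper opens to 85 mm and grips with 20 to 120 N. Pads are 22 mm wide; open, the fingers measure 114 mm over their backs; the gripper's body (76 mm by 85 mm) begins 54 mm behind the grasp point. The pads swing forward as they close: fully open they stand 13 mm farther back than shut.
Start: joints at [1.065, 0.3, 1.521, -0, 1.321, -0.067], TCP at [0.234, 0.498, 0.231] pointing down, gripper open.
Joint ranges: [-3.03, 3.03], [-0.79, 2.21], [0.23, 2.52], [-1.04, 4.18], [0, 3.07], [-2.55, 2.55]. Speed limits (rad/s): [2.22, 2.22, 2.57, 3.14, 3.14, 3.14].

## Interface

Orientations are given as a unit quaternion [w, x, y, z].
In Python, from plant import r, vision, sign_off gives the robot as it stands.
- The arm moves only by the shell command python3 -m handwheel 'ROWS' [FORCE]. ROWS is a JSON object of lists of equal length, an entry for each row: "twist": the turn, a rotation vector about the tool's x, y, z in rad, a list of three; "xyz": the shift along the tool's x, y, z in m, a list of three; "gripper": the opening, from 0 (shut) to 1 (fully open). In form: {"twist": [[wx, wy, wz], ...], "xyz": [[tx, ty, tz], ...], "gripper": [gripper, ...]}. A call has 1 to 8 rows; each row is the pose to reach, as a shift and turn from the pose commanded when the call began, along the tool's axes at that moment; what a row does not reach only later rows make up. A row lasts 1/12 s, in which the tool goes at most 41.7 mm and 7.16 degrees, less where a joint would pass 70% of its speed; a pose out of reach is approached as far as the arm can. A call with a gripper value outside its range is refused whole. The fingers move at their own pace and stop on an object; FORCE is the grip in N (left out, the last holds). Time passes only in rows, so rows that repeat a pose let the fingers close. It gives the time, the measured TCP pose, the force, the opening and the grip force at its end, in the units of the state.
- r.state(): the state, without advancing time (a new reading comes with each control period).
- vision.camera(name): name is "scene" or "top" or "wrist"; returns the picture (384x512x3 uint8, red, green, blue); there is no depth.
- vision.get_calibration(name): a dict with "camera_matrix" (3x3 intrinsics, pixels), "k1" (the pictures are not rectified: a ray, as slopes to the right and down, at radius r is drawn at 1 + k1 r^2 times it, then the intrinsics apply), "R" (3x3) and "t" (3): a world point X has camera coordinates R X + t. Camera axes: x right, y down, z forward; pixel columns grow to the right and rows downward; lengths in m; the calibration is good to about 2 mm. A picture is of the moment at which its call begins: read the wrist's pose just before it. get_calibration takes no time and is no camera call; for the wrist camera it gives the pose at the moment of the call.
- sign_off(): hands the job in; it is judged then, once.
The state is a dict: "clock": time; "joint_positions": joint angles; "dq": joint speeds; "joint_torque": joint torques, N m; "eef_pos": TCP position; "tool_rot": TCP orientation; "contact_force": force on the tool from outside, world axes, zero at the start; "ft_torque": the same for the moment, N m; "opening": finger opening in m; "grip_force": force on a finger pad.
Only numpy, scipy, OpenCV 4.12 (cv2) and the standard library are available. Lean on these libraries where they do the work, as an engineer would, in place of code of your own. Each camera call takes 0.05 s, during which the arm holds its last target. There are 200 camera calls.

## Working session

There is one attempt and no reset: what is moved stays moved. The work goes in short steps, Python scripts to look and compute and a shell command to move; the robot and the scene stay as the last step left them, time stands still between calls to the robot, and variables do not carry over. Pictures are saved under pics/ and viewed, at most 10 in all, crops included, and the job is handed in when it is done.

```bash
mkdir -p pics; ls
cat > h.py <<'E'
import numpy as np, cv2
from plant import r, vision, sign_off
from scipy.spatial.transform import Rotation as Rot
def ray(cal,uv):
    K=np.array(cal["camera_matrix"]);R=np.array(cal["R"]);t=np.array(cal["t"]);k=cal["k1"]
    d=np.linalg.inv(K)@np.array([uv[0],uv[1],1.]);p=d[:2].copy();q=p.copy()
    for _ in range(30): q=p/(1+k*(q@q))
    return -R.T@t, R.T@np.array([q[0],q[1],1.])
def onz(cal,uv,z):
    c,d=ray(cal,uv); return c+d*(z-c[2])/d[2]
def proj(cal,X):
    K=np.array(cal["camera_matrix"]);c=np.array(cal["R"])@X+np.array(cal["t"]);q=c[:2]/c[2]
    q=q*(1+cal["k1"]*(q@q)); return (K@np.array([q[0],q[1],1]))[:2]
def toolrot():
    q=r.state()["tool_rot"]; return Rot.from_quat([q[1],q[2],q[3],q[0]])
E
python3 - <<'E'
from h import *
print({k:np.round(v,3).tolist() for k,v in r.state().items()}, r.tcp_to_grasp)
for n in("top","scene"):
    im=vision.camera(n); cv2.imwrite(f"pics/{n}0.png",im[...,::-1]); np.save(f"{n}0.npy",im)
    c=vision.get_calibration(n); print(n,(-np.array(c["R"]).T@np.array(c["t"])).round(3), np.array(c["R"]).round(2).tolist())
E
```

```text
pics
{'clock': 0.0, 'joint_positions': [1.065, 0.3, 1.522, -0.0, 1.321, -0.067], 'dq': [0.0, 0.001, 0.001, 0.0, 0.003, -0.0], 'joint_torque': [-0.001, -54.349, -36.18, -0.0, 0.004, 0.0], 'eef_pos': [0.234, 0.498, 0.231], 'tool_rot': [-0.0, 0.218, 0.976, -0.001], 'contact_force': [-0.191, -0.381, 0.085], 'ft_torque': [0.006, -0.022, 0.006], 'grip_force': 0.0, 'opening': 0.085} 0.0187
top [ 0.295 -0.023  1.336] [[-0.05, -1.0, 0.0], [-0.98, 0.05, -0.21], [0.21, -0.01, -0.98]]
scene [1.04  0.367 0.821] [[-0.62, 0.79, -0.01], [0.62, 0.47, -0.63], [-0.49, -0.39, -0.78]]
```

View pics/top0.png

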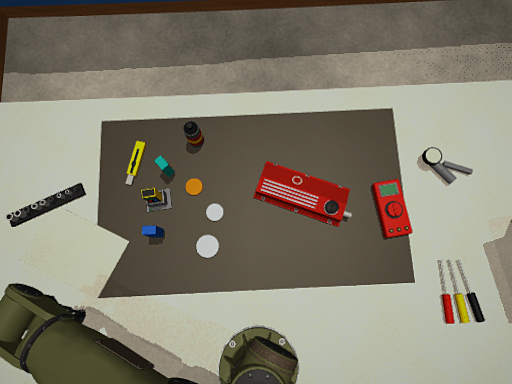

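View pics/scene0.png

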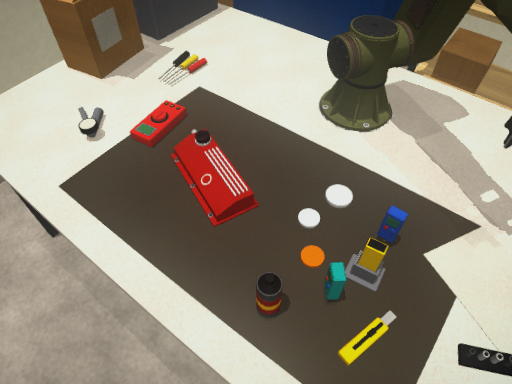

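The top view shows the gauge in its dock at about (152,196), the small grey disc at (215,212), the ring at (297,180), and the cover's cap at (332,207). The scene view shows the gauge at (373,252), the disc at (309,217) and the ring at (206,180). Next I'll measure these and zoom in on the dock.

Run:
```python
from h import *
def comps(m):
    n,l,s,c=cv2.connectedComponentsWithStats(m.astype(np.uint8)); return [(s[i],c[i],l==i) for i in range(1,n) if s[i][4]>12]
roi={"top":dict(g=(135,180,175,215),d=(203,200,227,224),ring=(285,172,310,190),cov=(250,155,355,230)),
"scene":dict(g=(345,230,395,290),d=(295,205,323,230),ring=(197,170,216,190),cov=(165,125,262,228))}
crops=[]
P={}
for n in roi:
    im=np.load(f"{n}0.npy"); cal=vision.get_calibration(n); hsv=cv2.cvtColor(im,cv2.COLOR_RGB2HSV)
    for k,(a,b,c,d) in roi[n].items():
        h=hsv[b:d,a:c]
        if k in("d","ring"):
            m=(h[...,1]<90)&(h[...,2]>130); 
        elif k=="g": m=(abs(h[...,0].astype(int)-27)<6)&(h[...,1]>150)&(h[...,2]>70)
        else: m=((h[...,0]<8)|(h[...,0]>172))&(h[...,1]>130)&(h[...,2]>50)
        for s,ce,l in sorted(comps(m),key=lambda q:-q[0][4])[:2]:
            cn=max(cv2.findContours(l.astype(np.uint8),0,2)[0],key=cv2.contourArea)
            x=np.array(ce)+[a,b]
            if k in("d","ring"):
                M=cv2.moments(cv2.convexHull(cn)); x=np.array([M['m10'],M['m01']])/max(M['m00'],1)+[a,b]
            z={"d":.01,"ring":.047,"g":.13,"cov":0.03}[k]
            print(n,k,s[4],x.round(1),onz(cal,x,z).round(4), [ (q+[a,b]).round(0).tolist() for q in cv2.boxPoints(cv2.minAreaRect(cn))] if k in("g","cov") else s[2:4])
    a,b,c,d=roi[n]["g"]; crops.append(cv2.resize(im[b-5:b+60,a-10:a+50],(480,520),interpolation=cv2.INTER_CUBIC)) if n=="scene" else crops.append(cv2.resize(im[b-5:b+40,a-5:a+40][:, :],(320,320),interpolation=cv2.INTER_CUBIC))
    print(n,"crop origin",a-5 if n=="top" else a-10,b-5)
c0=np.zeros((520,320,3),np.uint8);c0[:320]=crops[0]
cv2.imwrite("pics/crop0.png",np.hstack([c0,crops[1]])[...,::-1])
```

```text
top g 106 [152.8 193.8] [0.5514 0.3053 0.13  ] [[140.0, 197.0], [142.0, 186.0], [163.0, 189.0], [161.0, 200.0]]
top d 239 [214.3 211.7] [0.5041 0.127  0.01  ] [17 18]
top ring 17 [289.1 187.7] [ 0.5682 -0.132   0.047 ] [11  4]
top cov 2738 [302.7 192.1] [ 0.5542 -0.1787  0.03  ] [[252.0, 198.0], [265.0, 160.0], [352.0, 189.0], [339.0, 227.0]]
top crop origin 130 175
scene g 489 [371.7 256.2] [0.5908 0.3254 0.13  ] [[357.0, 263.0], [369.0, 236.0], [389.0, 245.0], [376.0, 272.0]]
scene d 340 [308.6 217.3] [0.5088 0.1288 0.01  ] [22 20]
scene ring 33 [205.8 179.1] [ 0.5974 -0.1581  0.047 ] [10 11]
scene cov 3613 [211.7 180.9] [ 0.5826 -0.1515  0.03  ] [[166.0, 148.0], [210.0, 121.0], [260.0, 204.0], [216.0, 231.0]]
scene cov 63 [168.4 128.1] [ 0.4997 -0.416   0.03  ] [[165.0, 125.0], [175.0, 125.0], [175.0, 134.0], [165.0, 134.0]]
scene crop origin 335 225
```

View pics/crop0.png

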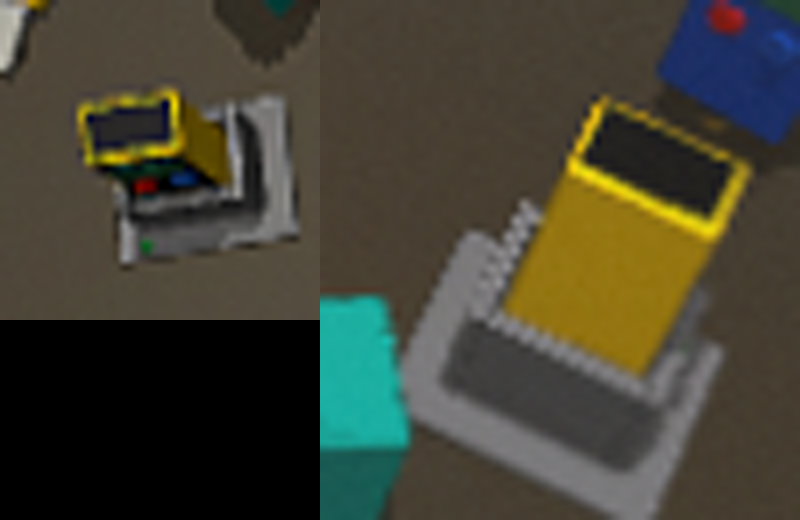

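The crop shows the gauge's buttons facing down the top picture, so the gauge's -x is close to world -x. The top-face corners are readable in both views, so I'll triangulate them.

```bash
cat >> h.py <<'E'
def tri(c1,u1,c2,u2):
    a,d=ray(c1,u1);b,e=ray(c2,u2);d=d/np.linalg.norm(d);e=e/np.linalg.norm(e)
    s=np.linalg.lstsq(np.stack([d,-e],1),b-a,rcond=None)[0];p=a+d*s[0];q=b+e*s[1]
    return (p+q)/2,np.linalg.norm(p-q)
E
python3 - <<'E'
from h import *
T=vision.get_calibration("top");S=vision.get_calibration("scene")
# order: A (+x,+y) top-left in top; B(+x,-y); C(-x,-y); D(-x,+y)
t=np.array([(80,104),(180,91),(187,154),(88,166)])/7.11+[130,175]-.43
s=np.array([(250,172),(285,98),(430,168),(395,240)])/8+[335,225]-.44
# top: A=far(+x),+y ; scene: world +x toward camera (down), +y right
s=s[[3,0,1,2]]
A=[tri(T,a,S,b) for a,b in zip(t,s)]
for p,e in A: print(p.round(4),round(e,4))
Z=lambda c,U:np.array([onz(c,u,.13) for u in U])
for c,U in((T,t),(S,s)):
    p=Z(c,U); m=p.mean(0); y=(p[0]+p[3]-p[1]-p[2])/2; x=(p[0]+p[1]-p[2]-p[3])/2
    print("centre",m.round(4),"lenx",np.linalg.norm(x).round(4),"leny",np.linalg.norm(y).round(4),"yaw",np.degrees([np.arctan2(x[1],x[0]),np.arctan2(-y[0],y[1])]).round(1))
print(onz(T,(297,180.3),.047),tri(T,(297,180.3),S,(205.8,179.1)))
print(tri(T,(214.3,211.7),S,(308.6,217.3)))
# cover flange edges
for c,P in((T,[(265,160),(352,189),(252,198),(339,227)]),(S,[(166,148),(216,231),(210,121),(260,204)])):
    q=[onz(c,np.array(p,float),.02) for p in P]
    print("cover y dir",[np.degrees(np.arctan2(*(q[i+1]-q[i])[[1,0]])).round(1) for i in(0,2)])
im=vision.camera("wrist");cv2.imwrite("pics/w0.png",im[...,::-1])
R=toolrot().as_matrix();print(R.round(3)); c=vision.get_calibration("wrist"); print(R.T@(-np.array(c["R"]).T@np.array(c["t"])-r.state()["eef_pos"]))
E
```

```text
[0.5688 0.3444 0.1261] 0.0004
[0.5727 0.3019 0.124 ] 0.0029
[0.5442 0.2987 0.1225] 0.0025
[0.5409 0.3417 0.1235] 0.0015
centre [0.5557 0.3191 0.13  ] lenx 0.0287 leny 0.0439 yaw [7.4 4.7]
centre [0.5604 0.3229 0.13  ] lenx 0.0267 leny 0.0417 yaw [5.7 5.9]
[ 0.5925115  -0.16026868  0.047     ] (array([ 0.5940765 , -0.16125489,  0.04152057]), np.float64(0.0009795622496464353))
(array([0.50502271, 0.12723029, 0.00447623]), np.float64(0.0005116110019238254))
cover y dir [np.float64(-111.9), np.float64(-111.4)]
cover y dir [np.float64(67.8), np.float64(63.0)]
[[-0.905  0.425 -0.   ]
 [ 0.425  0.905 -0.001]
 [ 0.    -0.001 -1.   ]]
[ 0.07747293 -0.00063349 -0.14340972]
```

```bash
python3 -m handwheel '{"twist":[[0,0,-0.12],[0,0,-0.24],[0,0,-0.36],[0,0,-0.48],[0,0,-0.54],[0,0,-0.54],[0,0,-0.54],[0,0,-0.54]],"xyz":[[-0.04,-0.003,-0.003],[-0.08,-0.006,-0.006],[-0.12,-0.009,-0.009],[-0.16,-0.012,-0.012],[-0.20,-0.015,-0.015],[-0.24,-0.018,-0.018],[-0.28,-0.02,-0.019],[-0.32,-0.0225,-0.019]],"gripper":[1,1,1,1,1,1,1,1]}'
python3 - <<'E'
from h import *
s=r.state();print(s["eef_pos"],s["clock"]);R=toolrot().as_matrix();print(R.round(3))
np.savez("w1cal.npz",**vision.get_calibration("wrist"));im=vision.camera("wrist");np.save("w1.npy",im);cv2.imwrite("pics/w1.png",im[...,::-1])
E
```

```text
clock: 0.82
eef_pos: [0.5139, 0.341, 0.2505]
tool_rot: [0.0, -0.051, 0.999, 0.0]
contact_force: [-0.3, 1.8, 0.5]
opening: 0.0852
grip_force: 0.0
[0.51392047 0.34103361 0.25051937] 0.8167
[[-0.995 -0.101  0.   ]
 [-0.101  0.995  0.   ]
 [-0.     0.    -1.   ]]
```

View pics/w1.png

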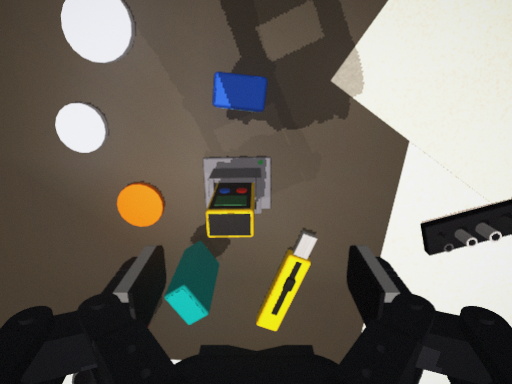

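The wrist view shows the gauge's yellow top rim at about (207–253, 209–238), the meant disc at (81,128), and the knife and the teal lookalike clear of the grasp. I'll measure the top rim from here.

Run:
```python
from h import *
im=np.load("w1.npy");c=dict(np.load("w1cal.npz"));h=cv2.cvtColor(im,cv2.COLOR_RGB2HSV)
m=((abs(h[...,0].astype(int)-28)<7)&(h[...,1]>150)&(h[...,2]>150)).astype(np.uint8);m[:205]=0;m[242:]=0;m[:,:200]=0;m[:,262:]=0
pts=cv2.findNonZero(m);b=cv2.boxPoints(cv2.minAreaRect(pts));print(b)
p=np.array([onz(c,q,.13) for q in b]);print(p.round(4),p.mean(0).round(4))
for i in range(4):
    e=p[(i+1)%4]-p[i];print(np.linalg.norm(e).round(4),np.degrees(np.arctan2(e[1],e[0])).round(1))
m=((h[...,1]<60)&(h[...,2]>150)).astype(np.uint8)[95:160,45:115]
M=cv2.moments(max(cv2.findContours(m,0,2)[0],key=cv2.contourArea));u=np.array([M['m10'],M['m01']])/M['m00']+[45,95];d=onz(c,u,.01);print("disc",u,d, "diam",2*np.sqrt(M['m00']/np.pi)/c["camera_matrix"][0][0]*(onz(c,u,.01)-ray(c,u)[0])[2])
```

```text
[[206. 209.]
 [253. 209.]
 [253. 237.]
 [206. 237.]]
[[0.546  0.2983 0.13  ]
 [0.5417 0.3403 0.13  ]
 [0.5694 0.3431 0.13  ]
 [0.5738 0.2997 0.13  ]] [0.5577 0.3204 0.13  ]
0.0423 95.8
0.0279 5.7
0.0436 -84.2
0.0279 -176.9
disc [ 79.97173798 127.43519986] [0.50552184 0.12622921 0.01      ] diam -0.05984534070543048
```

```bash
python3 -m handwheel '{"twist":[[0,0,0],[0,0,0],[0,0,0],[0,0,0],[0,0,0],[0,0,0],[0,0,0],[0,0,0]],"xyz":[[-0.02,-0.012,0],[-0.0415,-0.025,0.01],[-0.0415,-0.025,0.045],[-0.0415,-0.025,0.08],[-0.0415,-0.025,0.11],[-0.0415,-0.025,0.14],[-0.0415,-0.025,0.16],[-0.0415,-0.025,0.17]],"gripper":[1,1,1,1,1,1,1,1]}'
python3 -m handwheel '{"twist":[[0,0,0],[0,0,0],[0,0,0],[0,0,0],[0,0,0],[0,0,0],[0,0,0]],"xyz":[[0,0,0],[0,0,0],[0,0,0],[0,0,0],[0,0,0],[0,0,0],[0,0,0]],"gripper":[0.7,0.6,0.5,0.4,0.3,0.3,0.3]}' 45
python3 - <<'E'
from h import *
im=vision.camera("wrist");np.save("w2.npy",im);cv2.imwrite("pics/w2.png",im[...,::-1])
E
```

```text
clock: 1.53
eef_pos: [0.5548, 0.3211, 0.0768]
tool_rot: [-0.002, -0.051, 0.999, -0.001]
contact_force: [0.4, 0.2, -0.6]
opening: 0.0856
grip_force: 0.0
clock: 2.12
eef_pos: [0.5567, 0.3222, 0.0821]
tool_rot: [0.001, -0.051, 0.999, 0.001]
contact_force: [-0.5, 0.3, 6.4]
opening: 0.0436
grip_force: 47.3
```

View pics/w2.png

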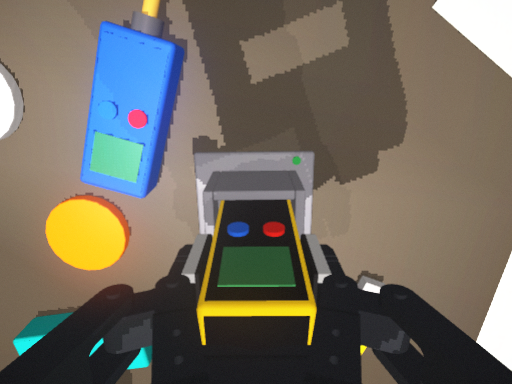

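The wrist view shows the gauge held between the pads, still in the dock. The blue lookalike at (130,110) looks different from before, so I'll check it in the fixed views.

Run:
```python
from h import *
a=vision.camera("top");b=vision.camera("scene")
A=np.load("top0.npy");B=np.load("scene0.npy")
f=lambda i,y,x:cv2.resize(i[y:y+100,x:x+133],(400,300),interpolation=cv2.INTER_CUBIC)
cv2.imwrite("pics/cmp.png",np.vstack([np.hstack([f(A,150,110),f(B,180,300)]),np.hstack([f(a,150,110),f(b,180,300)])])[...,::-1]);print(r.state()["clock"])
```

```text
2.2667
```

View pics/cmp.png

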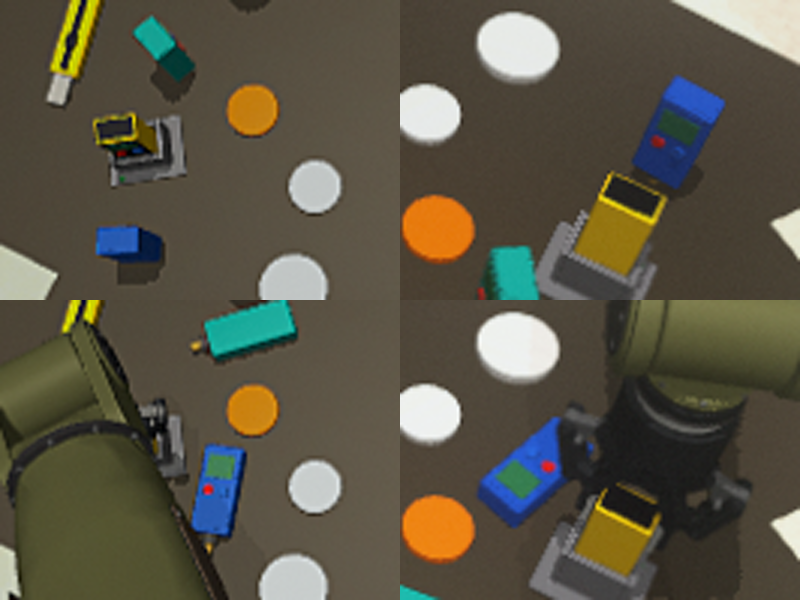

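Both lookalikes were standing on their tips and have toppled. The disc, knife and dock look unchanged, and the blue one is lying clear of the disc. I'll lift the gauge straight up, then carry it over.

```bash
python3 -m handwheel '{"twist":[[0,0,0],[0,0,0],[0,0,0],[0,0,0],[0,0,0],[0,0,0],[0,0,0],[0,0,0]],"xyz":[[0,0,-0.005],[0,0,-0.015],[0,0,-0.03],[0,0,-0.045],[0,0,-0.06],[0,0,-0.075],[0,0,-0.09],[0,0,-0.1]],"gripper":[0.3,0.3,0.3,0.3,0.3,0.3,0.3,0.3]}' 45
python3 -m handwheel '{"twist":[[0,0,0],[0,0,0],[0,0,0],[0,0,0],[0,0,0],[0,0,0],[0,0,0],[0,0,0]],"xyz":[[0.01,-0.026,0],[0.02,-0.053,0],[0.03,-0.08,0],[0.04,-0.106,0],[0.05,-0.133,0],[0.06,-0.16,0],[0.068,-0.18,0],[0.072,-0.189,0]],"gripper":[0.3,0.3,0.3,0.3,0.3,0.3,0.3,0.3]}' 45
python3 -m handwheel '{"twist":[[0,0,0],[0,0,0],[0,0,0]],"xyz":[[0,0,0.02],[0,0,0.04],[0,0,0.05]],"gripper":[0.3,0.3,0.3]}' 45
python3 - <<'E'
from h import *
np.savez("w3cal.npz",**vision.get_calibration("wrist"));im=vision.camera("wrist");np.save("w3.npy",im)
S=vision.camera("scene");np.save("s3.npy",S);T=vision.camera("top");np.save("t3.npy",T)
s=r.state();print(s["eef_pos"],s["contact_force"],s["clock"])
f=lambda i,y,x:cv2.resize(i[y:y+120,x:x+120],(400,400),interpolation=cv2.INTER_CUBIC)
cv2.imwrite("pics/p3.png",np.hstack([cv2.resize(im,(400,400)),f(S,140,260)])[...,::-1])
E
```

```text
clock: 2.93
eef_pos: [0.5564, 0.3218, 0.1828]
tool_rot: [0.001, -0.051, 0.999, 0.0]
contact_force: [-0.3, -1.4, -1.8]
opening: 0.0437
grip_force: 46.6
clock: 3.6
eef_pos: [0.503, 0.1243, 0.1809]
tool_rot: [0.0, -0.05, 0.999, -0.0]
contact_force: [0.2, 0.2, -1.7]
opening: 0.0433
grip_force: 46.6
clock: 3.85
eef_pos: [0.503, 0.1264, 0.1288]
tool_rot: [-0.001, -0.05, 0.999, -0.0]
contact_force: [0.0, -0.0, -2.8]
opening: 0.0436
grip_force: 46.7
[0.50353055 0.12671547 0.13030139] [ 1.08844624  0.32999652 -1.85799961] 4.0
```

View pics/p3.png

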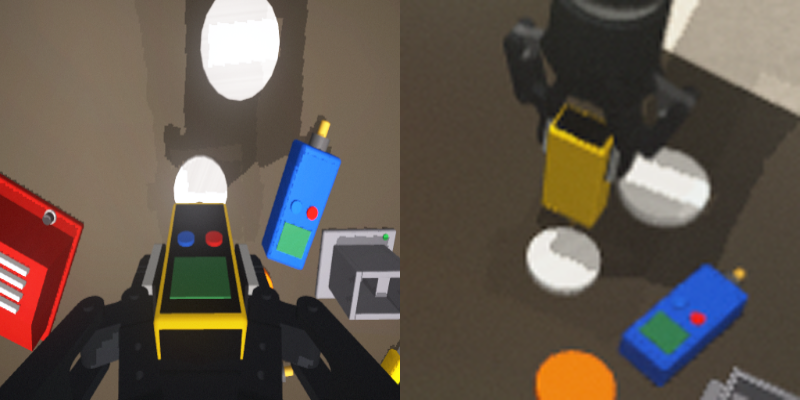

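Both views show the gauge upright above the small disc, with the disc unmoved. I'll descend under force control; the free-air Fz is about -1.9 N.

```bash
python3 -m handwheel '{"twist":[[0,0,0],[0,0,0],[0,0,0],[0,0,0],[0,0,0],[0,0,0]],"xyz":[[-0.001,0.001,0.02],[-0.001,0.001,0.035],[-0.001,0.001,0.042],[-0.001,0.001,0.045],[-0.001,0.001,0.045],[-0.001,0.001,0.045]],"gripper":[0.3,0.3,0.3,0.3,0.3,0.3]}' 45
python3 -m handwheel '{"twist":[[0,0,0],[0,0,0],[0,0,0]],"xyz":[[0,0,0.0015],[0,0,0.003],[0,0,0.004]],"gripper":[0.3,0.3,0.3]}' 45
python3 - <<'E'
from h import *
import time
for i in range(4):
    vision.camera("wrist");s=r.state();print(s["eef_pos"].round(4) if hasattr(s["eef_pos"],'round') else s["eef_pos"],np.round(s["contact_force"],2),s["clock"])
E
```

```text
clock: 4.5
eef_pos: [0.505, 0.1277, 0.0863]
tool_rot: [0.001, -0.051, 0.999, 0.0]
contact_force: [-0.5, 0.1, -1.9]
opening: 0.0434
grip_force: 46.7
clock: 4.75
eef_pos: [0.5048, 0.1275, 0.0817]
tool_rot: [0.001, -0.051, 0.999, 0.0]
contact_force: [-0.2, 0.9, -0.7]
opening: 0.0437
grip_force: 46.8
[0.5047 0.1275 0.0815] [ 1.47 -0.02 -0.03] 4.8
[0.5047 0.1275 0.0815] [0.9  0.41 0.33] 4.85
[0.5047 0.1275 0.0816] [ 1.1  -0.4   0.73] 4.9
[0.5047 0.1275 0.0816] [2.08 0.39 0.33] 4.95
```

```bash
python3 -m handwheel '{"twist":[[0,0,0],[0,0,0],[0,0,0],[0,0,0]],"xyz":[[0,0,0.001],[0,0,0.002],[0,0,0.0025],[0,0,0.0025]],"gripper":[0.3,0.3,0.3,0.3]}' 45
python3 - <<'E'
from h import *
F=[]
for i in range(8):
    vision.camera("wrist");s=r.state();F.append(s["contact_force"])
print(np.mean(F,0),np.std(F,0),s["eef_pos"],s["clock"])
E
```

```text
clock: 5.28
eef_pos: [0.5045, 0.1275, 0.0788]
tool_rot: [0.0, -0.051, 0.999, 0.0]
contact_force: [1.0, 0.2, 1.7]
opening: 0.0437
grip_force: 46.9
[0.47560959 0.37878827 1.74601702] [0.38715799 0.37151391 0.54118236] [0.50452035 0.12751159 0.07883871] 5.6833
```

The push is about 3.6 N, which is close to halfway. I'll hold for over a second.

```bash
python3 -m handwheel '{"twist":[[0,0,0],[0,0,0],[0,0,0],[0,0,0],[0,0,0],[0,0,0],[0,0,0],[0,0,0]],"xyz":[[0,0,0],[0,0,0],[0,0,0],[0,0,0],[0,0,0],[0,0,0],[0,0,0],[0,0,0]],"gripper":[0.3,0.3,0.3,0.3,0.3,0.3,0.3,0.3]}' 45
python3 - <<'E'
from h import *
F=[]
for i in range(8):
    vision.camera("wrist");s=r.state();F.append(s["contact_force"])
print(np.mean(F,0),s["eef_pos"],s["clock"],s["joint_positions"])
E
python3 -m handwheel '{"twist":[[0,0,0],[0,0,0],[0,0,0],[0,0,0],[0,0,0],[0,0,0],[0,0,0],[0,0,0]],"xyz":[[0,0,-0.003],[0,0,-0.008],[0,0,-0.025],[0,0,-0.05],[0,0,-0.08],[0,0,-0.11],[0,0,-0.13],[0,0,-0.13]],"gripper":[0.3,0.3,0.3,0.3,0.3,0.3,0.3,0.3]}' 45
python3 - <<'E'
from h import *
F=[]
for i in range(6):
    vision.camera("wrist");s=r.state();F.append(s["contact_force"])
print("free",np.mean(F,0))
s=r.state();P=np.array(s["eef_pos"]);q=toolrot()
az=np.radians(-21.7);n=np.array([np.sin(np.radians(25))*np.cos(az),np.sin(np.radians(25))*np.sin(az),np.cos(np.radians(25))])
R=q.as_matrix()
# minimal tilt: tool z -> -n
v=np.cross(R[:,2],-n);w=v/np.linalg.norm(v)*np.arccos(R[:,2]@-n)
print("twist minimal (tool)",(R.T@w).round(4))
E
```

```text
clock: 6.35
eef_pos: [0.5045, 0.1275, 0.0788]
tool_rot: [0.0, -0.051, 0.999, 0.0]
contact_force: [0.9, 0.0, 2.2]
opening: 0.0439
grip_force: 46.9
[1.27582938 0.25896926 1.61472284] [0.50446616 0.12748586 0.07878128] 6.75 [ 1.77138926e-01  4.17358040e-01  1.75047566e+00 -1.50925740e-05
  9.73766908e-01 -1.49485205e+00]
clock: 7.42
eef_pos: [0.5055, 0.1277, 0.2132]
tool_rot: [0.003, -0.051, 0.999, 0.0]
contact_force: [0.2, -0.4, -1.4]
opening: 0.0435
grip_force: 46.8
free [-0.10199772  0.12308592 -2.4524259 ]
twist minimal (tool) [-0.2016  0.3844  0.    ]
```

The zero check is done: about 3.6–4 N for roughly 1.5 s. Next I'll move beside the spot for a close look at the ring and the cover axis, yawing to line up with the cover.

```bash
python3 -m handwheel '{"twist":[[0,0,0.06],[0,0,0.12],[0,0,0.18],[0,0,0.24],[0,0,0.3],[0,0,0.36],[0,0,0.42],[0,0,0.48]],"xyz":[[-0.01,-0.032,0],[-0.021,-0.064,0],[-0.032,-0.098,0],[-0.043,-0.132,0],[-0.054,-0.166,0],[-0.065,-0.2,0],[-0.076,-0.234,0],[-0.087,-0.268,0]],"gripper":[0.3,0.3,0.3,0.3,0.3,0.3,0.3,0.3]}' 45
python3 -m handwheel '{"twist":[[0,0,0],[0,0,0],[0,0,0],[0,0,0]],"xyz":[[-0.02,-0.02,0],[-0.037,-0.038,0],[-0.037,-0.038,0],[-0.037,-0.038,0]],"gripper":[0.3,0.3,0.3,0.3]}' 45
python3 - <<'E'
from h import *
np.savez("w4cal.npz",**vision.get_calibration("wrist"));im=vision.camera("wrist");np.save("w4.npy",im)
s=r.state();print(s["eef_pos"],s["clock"],s["joint_positions"]);print(toolrot().as_matrix().round(3))
cv2.imwrite("pics/w4.png",im[...,::-1])
E
```

```text
clock: 8.38
eef_pos: [0.6182, -0.1321, 0.2075]
tool_rot: [-0.001, 0.19, 0.982, 0.0]
contact_force: [0.6, 1.2, -2.2]
opening: 0.0433
grip_force: 46.7
clock: 8.72
eef_pos: [0.6381, -0.1803, 0.2069]
tool_rot: [-0.001, 0.189, 0.982, 0.0]
contact_force: [-0.3, 1.0, -2.3]
opening: 0.0432
grip_force: 46.7
[ 0.63806086 -0.17923639  0.20737734] 8.7667 [-3.29175036e-01  5.74928522e-01  1.18667121e+00  1.99840707e-04
  1.38223222e+00 -1.52071672e+00]
[[-0.929  0.37  -0.002]
 [ 0.37   0.929  0.001]
 [ 0.002  0.    -1.   ]]
```

View pics/w4.png

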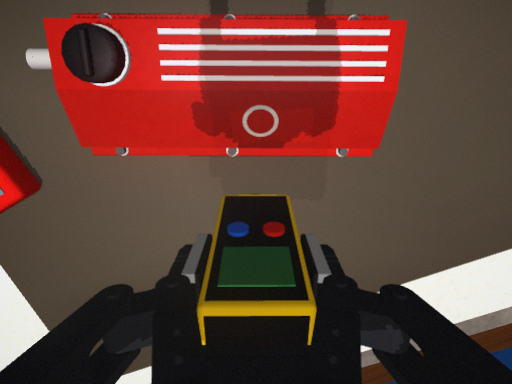

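The wrist view shows the ring clearly at (260,121) with the cover lined up. I'll measure the ring, and get the cover's yaw from the fins and the flange edge.

```bash
cat > m.py <<'E'
from h import *
im=np.load("w4.npy");c=dict(np.load("w4cal.npz"));h=cv2.cvtColor(im,cv2.COLOR_RGB2HSV)
w=((h[...,1]<110)&(h[...,2]>110)).astype(np.uint8)
m=w[98:145,238:284]
cn=max(cv2.findContours(m,0,2)[0],key=lambda q:cv2.contourArea(cv2.convexHull(q)))
M=cv2.moments(cv2.convexHull(cn));u=np.array([M['m10'],M['m01']])/M['m00']+[238,98]
sp=onz(c,u,.047);x0,y0,a,b=cv2.boundingRect(cn);L=onz(c,np.array([x0+238,u[1]]),.047);Rr=onz(c,np.array([x0+a+237.,u[1]]),.047)
print("ring",u,sp,"width",np.linalg.norm(L-Rr))
def edge(cols,f,z):
    P=np.array([onz(c,np.array([x,f(x)],float),z)[:2] for x in cols]);vx,vy,_,_=cv2.fitLine(P.astype(np.float32),cv2.DIST_HUBER,0,.001,.001).ravel()
    return np.degrees(np.arctan2(vy,vx))%180
red=((h[...,0]<8)|(h[...,0]>172))&(h[...,1]>130)&(h[...,2]>40)
print("flange yaw",edge([x for x in range(135,340,5) if not 215<x<250],lambda x:np.nonzero(red[:185,x])[0].max(),.004))
for lo,hi in((25,39),(42,54),(57,69),(72,86)):
    print("fin yaw",edge(range(170,375,5),lambda x:np.mean(np.nonzero(w[lo:hi,x])[0])+lo,.065))
yaw=np.radians(68.3)
E
python3 m.py
```

```text
ring [260.04780727 120.47204969] [ 0.59579319 -0.15984859  0.047     ] width 0.03410735128925117
flange yaw 67.84467
fin yaw 67.90869
fin yaw 68.0296
fin yaw 67.851204
fin yaw 67.86481
```

```bash
cat > t.py <<'E'
from h import *
sp=np.array([.5958,-.1598,.047]);az=np.radians(-22.1);b=np.radians(25)
n=np.array([np.sin(b)*np.cos(az),np.sin(b)*np.sin(az),np.cos(b)])
s=r.state();P=np.array(s["eef_pos"]);R=toolrot().as_matrix()
v=np.cross(R[:,2],-n);ang=np.arctan2(np.linalg.norm(v),R[:,2]@-n);w=v/np.linalg.norm(v)*ang
if __name__=="__main__":
    print("twist",(R.T@w).round(4),"tilt err deg",np.degrees(ang).round(2))
    d=P-sp;print("TCP height along n",(d@n).round(4),"lateral tool x,y",(R.T@(d-(d@n)*n)).round(4))
    for k in(.13,.1,.0728,.0688): print(k,(R.T@(sp+k*n-P)).round(4))
    F=[]
    for i in range(6): vision.camera("wrist");F.append(r.state()["contact_force"])
    F=np.array(F);print("F.n",(F.mean(0)@n).round(2),(F@n).std().round(2),F.mean(0).round(2),r.state()["clock"])
E
python3 t.py
```

```text
twist [-0.0027  0.4341  0.    ] tilt err deg 24.87
TCP height along n 0.165 lateral tool x,y [ 0.0233 -0.002  -0.0108]
0.13 [-0.0086  0.0021  0.0425]
0.1 [0.004  0.0021 0.0698]
0.0728 [0.0155 0.0022 0.0944]
0.0688 [0.0172 0.0022 0.0981]
F.n -1.58 0.74 [ 0.15  0.13 -1.79] 9.0667
```

```bash
python3 -m handwheel '{"twist":[[0,0.1,0],[0,0.2,0],[0,0.3,0],[-0.003,0.4,0],[-0.003,0.434,0],[-0.003,0.434,0],[-0.003,0.434,0],[-0.003,0.434,0]],"xyz":[[0,0.0005,0.005],[0,0.001,0.01],[0,0.001,0.018],[0,0.002,0.028],[0,0.002,0.04],[0,0.002,0.052],[0,0.002,0.06],[0,0.002,0.06]],"gripper":[0.3,0.3,0.3,0.3,0.3,0.3,0.3,0.3]}' 45
python3 t.py
python3 - <<'E'
from h import *
im=vision.camera("wrist");S=vision.camera("scene")
f=cv2.resize(S[100:220,140:260],(400,400),interpolation=cv2.INTER_CUBIC)
cv2.imwrite("pics/p5.png",np.hstack([cv2.resize(im,(400,400)),f])[...,::-1])
E
```

```text
clock: 9.73
eef_pos: [0.6386, -0.1771, 0.147]
tool_rot: [-0.212, 0.184, 0.959, 0.042]
contact_force: [-0.6, 0.1, -1.2]
opening: 0.0435
grip_force: 46.8
twist [-0.0003  0.0013  0.    ] tilt err deg 0.08
TCP height along n 0.1102 lateral tool x,y [ 0.0004  0.0001 -0.    ]
0.13 [-0.0005 -0.0001 -0.0198]
0.1 [-0.0004 -0.0001  0.0102]
0.0728 [-0.0004 -0.0001  0.0374]
0.0688 [-0.0004 -0.0001  0.0414]
F.n -1.35 0.84 [ 0.27 -0.12 -1.62] 10.0333
```

View pics/p5.png

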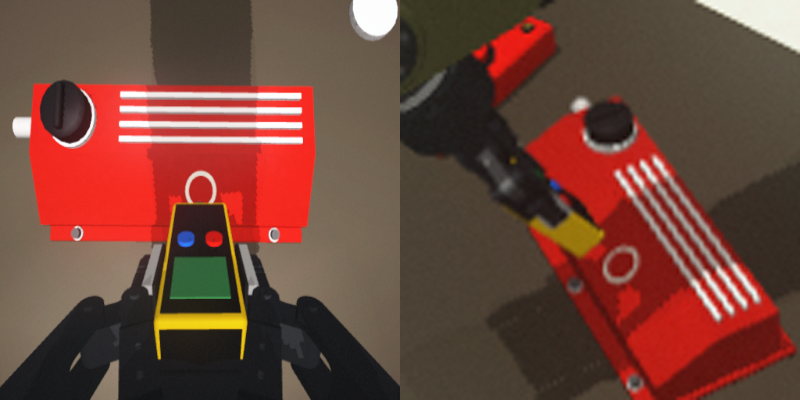

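The tilt error is 0.1° and the lateral error is 0.4 mm. I'll approach along the normal.

```bash
python3 -m handwheel '{"twist":[[0,0,0],[0,0,0],[0,0,0],[0,0,0],[0,0,0],[0,0,0],[0,0,0]],"xyz":[[0,0,0.01],[0,0,0.018],[0,0,0.025],[0,0,0.03],[0,0,0.033],[0,0,0.0335],[0,0,0.0335]],"gripper":[0.3,0.3,0.3,0.3,0.3,0.3,0.3]}' 45
python3 t.py | tail -7
python3 -m handwheel '{"twist":[[0,0,0],[0,0,0],[0,0,0],[0,0,0],[0,0,0],[0,0,0]],"xyz":[[0,0,0.001],[0,0,0.002],[0,0,0.003],[0,0,0.004],[0,0,0.005],[0,0,0.005]],"gripper":[0.3,0.3,0.3,0.3,0.3,0.3]}' 45
python3 t.py
```

```text
clock: 10.72
eef_pos: [0.6261, -0.1722, 0.1185]
tool_rot: [-0.211, 0.184, 0.959, 0.042]
contact_force: [-0.3, -0.2, -0.6]
opening: 0.0435
grip_force: 46.8
twist [ 0.      0.0024 -0.    ] tilt err deg 0.14
TCP height along n 0.0786 lateral tool x,y [ 0.0005 -0.0001 -0.    ]
0.13 [-0.0006  0.0001 -0.0514]
0.1 [-0.0006  0.0001 -0.0214]
0.0728 [-0.0005  0.0001  0.0058]
0.0688 [-0.0005  0.0001  0.0098]
F.n -1.83 0.28 [-0.47 -0.18 -1.85] 11.0167
clock: 11.52
eef_pos: [0.624, -0.1713, 0.1136]
tool_rot: [-0.211, 0.184, 0.959, 0.042]
contact_force: [-0.2, 0.3, -2.8]
opening: 0.0436
grip_force: 46.8
twist [-0.0001  0.0019 -0.    ] tilt err deg 0.11
TCP height along n 0.0732 lateral tool x,y [ 0.0005 -0.0001 -0.    ]
0.13 [-0.0006  0.0001 -0.0568]
0.1 [-0.0006  0.0001 -0.0268]
0.0728 [-0.0005  0.0001  0.0004]
0.0688 [-0.0005  0.0001  0.0044]
F.n -1.58 0.55 [ 0.02 -0.3  -1.8 ] 11.8167
```

```bash
python3 -m handwheel '{"twist":[[0,0,0],[0,0,0],[0,0,0]],"xyz":[[0,0,0.001],[0,0,0.002],[0,0,0.002]],"gripper":[0.3,0.3,0.3]}' 45
python3 t.py | grep -v '^0'
python3 -m handwheel '{"twist":[[0,0,0],[0,0,0],[0,0,0]],"xyz":[[0,0,0.001],[0,0,0.0015],[0,0,0.0015]],"gripper":[0.3,0.3,0.3]}' 45
python3 t.py | grep -v '^0'
```

```text
clock: 12.07
eef_pos: [0.6233, -0.1711, 0.1121]
tool_rot: [-0.211, 0.184, 0.959, 0.042]
contact_force: [1.2, -0.3, 0.2]
opening: 0.0431
grip_force: 46.9
twist [-0.      0.0024 -0.    ] tilt err deg 0.14
TCP height along n 0.0715 lateral tool x,y [ 0.0005 -0.0001 -0.    ]
F.n 0.52 0.34 [ 0.72 -0.39  0.19] 12.3667
clock: 12.62
eef_pos: [0.6227, -0.1708, 0.1106]
tool_rot: [-0.211, 0.184, 0.959, 0.042]
contact_force: [0.7, 0.0, 1.7]
opening: 0.0434
grip_force: 47.0
twist [-0.      0.0021  0.    ] tilt err deg 0.12
TCP height along n 0.07 lateral tool x,y [ 0.0005 -0.0001 -0.    ]
F.n 1.27 0.41 [0.4  0.07 1.24] 12.9167
```

```bash
python3 -m handwheel '{"twist":[[0,0,0],[0,0,0],[0,0,0],[0,0,0],[0,0,0],[0,0,0],[0,0,0],[0,0,0]],"xyz":[[0,0,0.0005],[0,0,0.001],[0,0,0.001],[0,0,0.001],[0,0,0.001],[0,0,0.001],[0,0,0.001],[0,0,0.001]],"gripper":[0.3,0.3,0.3,0.3,0.3,0.3,0.3,0.3]}' 45
python3 t.py | grep -v '^0'; python3 t.py | grep F.n
python3 - <<'E'
from h import *
im=vision.camera("wrist");S=vision.camera("scene")
f=cv2.resize(S[110:210,150:250],(400,400),interpolation=cv2.INTER_CUBIC)
cv2.imwrite("pics/p6.png",np.hstack([cv2.resize(im,(400,400)),f])[...,::-1])
E
```

```text
clock: 13.58
eef_pos: [0.6224, -0.1707, 0.1098]
tool_rot: [-0.211, 0.184, 0.959, 0.042]
contact_force: [-0.2, -0.4, 2.7]
opening: 0.0432
grip_force: 47.1
twist [-0.      0.0022  0.    ] tilt err deg 0.13
TCP height along n 0.069 lateral tool x,y [ 0.0005 -0.0001 -0.    ]
F.n 2.29 0.4 [-0.5  -0.14  2.71] 13.8833
F.n 2.47 0.85 [ 0.36 -0.3   2.51] 14.1833
```

View pics/p6.png

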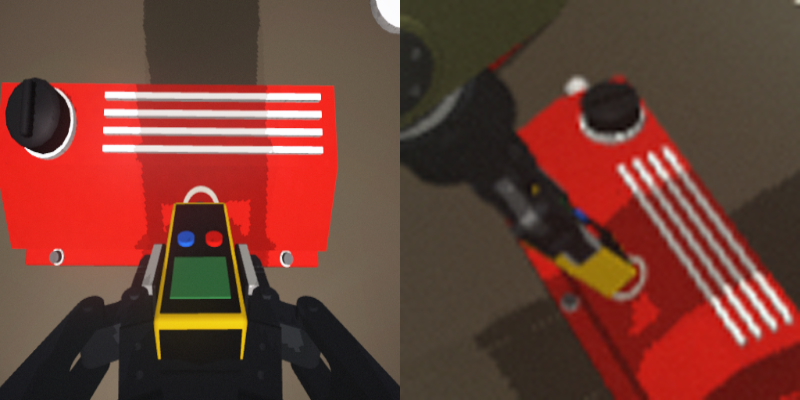

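Both views show the gauge square on the face with the probe inside the ring, and the cover has not moved. The push is about 4 N, so the probe is roughly halfway in.

```bash
python3 -c "
from plant import sign_off
print(sign_off())"
```

```text
the job is handed in; nothing more can be done
None
```

I zero-checked the gauge on the small bare disc (3.5–4 N, about 1.5 s) and handed in still holding it square inside the white ring at about 4 N, probe roughly halfway in; the blue and turquoise lookalikes toppled as I went in to grasp it (cause unclear), while the disc and cover looked unmoved.

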